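Fit a selector knob on a sprung D-shaft and keep it pressed

ROBOT

A 7-joint arm with a two-finger parallel gripper is mounted at the origin on the work surface. World frame = base frame: x ahead of the robot, y to its left, z up, the work surface at z = 0. Lengths are in m, angles in rad, forces in N, time in s.
With the tool pointing down it reaches from about 0.4 to 0.85 m from the base axis. Payload 6.9 kg.
Tool frame: the origin (TCP) lies on the front face of the gripper's body, between the roots of the fingers; the fingertips stand 73 mm ahead of it and the grasp point (between the pads) lies 54 mm ahead of it (tips_ahead is the distance from the TCP to the fingertips, in m); z points along the fingers, x is the direction in which the jaws open and shut, and the axes are right-handed (so a half turn about z gives the same grasp; the last joint's range is limited). The gripper opens to 85 mm and grips with 20 to 120 N. Pads are 22 mm wide; open, the fingers measure 114 mm over their backs; the gripper's body (76 mm by 85 mm) begins 54 mm behind the grasp point. The pads swing forward as they close: fully open they stand 13 mm farther back than shut.
Start: joints at [-1.153, 0.507, -0.238, 1.5, 0.126, 1.149, -0.155], TCP at [0.192, 0.595, 0.304] pointing down, gripper open.
Joint ranges: [-3.08, 3.08], [-0.24, 2.05], [-1.43, 1.35], [0, 2.5], [-1.52, 4.66], [0.17, 1.96], [-2.89, 2.89]. Speed limits (rad/s): [2.39, 2.39, 3.14, 3.14, 3.14, 3.14, 3.14].

INTERFACE

Orientations are given as a 3x3 rotation matrix whose columns are the frame's x, y, z axes.
In Python, from station import state, capture, job_done, search_frame, cut_out, pinpoint, tips_ahead gives the robot as it stands.
- The arm moves only by the tool servo_tool, never from a script. Its argument "increments" is a list of rows, each a list of 7 numbers: the shift along the tool's x, y, z in m, then the turn, a rotation vector about the tool's x, y, z in rad, then the opening, from 0 (shut) to 1 (fully open). A call has 1 to 20 rows; each row shifts and turns the commanded pose from where the row before left it, along the tool's axes as they then stand; what a row does not reach is not made up. A row lasts 1/12 s, in which the tool goes at most 41.7 mm and 7.16 degrees, less where a joint would pass 70% of its speed; a pose out of reach is approached as far as the arm can. A call is refused whole if a number of a shift passes 0.0417 or a number of a turn 0.125, either way. A call with a gripper value outside its range is refused whole. The fingers move at their own pace and stop on an object; "force" is the grip in N (left out, the last holds). Time passes only in rows, so rows that do not move let the fingers close. It gives the time, the measured TCP pose, the force and the opening at its end, in the units of the state.
- state(): the state, without advancing time (a new reading comes with each control period).
- capture(name): name is "scene" or "top" or "wrist"; returns a dict with "img" (480x640x3 uint8, blue, green, red), "z_map" (480x640 float32, m along the optical axis (not along the pixel's ray), 0 where there is no reading), "fx", "fy", "cx", "cy" (pixels), "k1" (the pictures are not rectified: a ray, as slopes to the right and down, at radius r is drawn at 1 + k1 r^2 times it, then the intrinsics apply), "rvec" (rotation vector, rad) and "tvec" (3), from world to camera coordinates, as OpenCV has them. Camera axes: x right, y down, z forward; pixel columns grow to the right and rows downward; lengths in m; the calibration is good to about 2 mm. A picture is of the moment at which its call begins.
- job_done(): hands the job in, once; it reports no verdict.
Trained networks look in the newest picture that a camera, given by its name, has taken for a name from the list of things; names that differ only in an ending like _2 or _b are one class to them, and where a whole thing is asked for, a point or a joint stands for the part that bears it (a point fixed in the world has none). Each returns a list of dicts, best first, with "score" (0 to 1); they miss things now and then, are a little off and sometimes report something else, mostly with a low value. They report only what shows in the picture. A call takes as long as a camera call. They do not tell look-alikes from the thing itself.
- search_frame(camera, name): "point" ([x, y, z] in m, in world coordinates, good to about 4 mm: the middle of the surface that is visible of it).
- cut_out(camera, name): "mask" (480x640 bool, what is visible of it).
- pinpoint(camera, name): "point" ([x, y, z] in m, in world coordinates, good to about 4 mm: a listed point, or the origin of a listed thing).
The state is a dict: "clock": time; "joints": joint angles; "joint_vel": joint speeds; "joint_efforts": joint torques, N m; "tcp_pos": TCP position; "orientation": TCP orientation; "contact_force": force on the tool from outside, world axes, zero at the start; "wrist_torque": the same for the moment, N m; "finger_gap": finger opening in m.
Only numpy, scipy, OpenCV 4.12 (cv2) and the standard library are available. Lean on these libraries where they do the work, as an engineer would, in place of code of your own. Each camera call takes 0.05 s, during which the arm holds its last target.

TASK

Slide the red knob along the blue magazine rail and out from under its two lips, then lift it away, turn it so that its D-shaped bore matches the D-shaft of the control unit, and push it onto the shaft until it sits on the brass shoulder. Press the knob and shaft fully in against the spring and keep pressing: finish while still holding the knob pressed in, without letting go. Leave the black spare knob and the other things on the bench where they are.

Things in the scene. Friction and masses are not known exactly. Their poses are not given: they have to be found in the camera images.
- knob_grip (a point): Red loose knob, 90 g, upright: round skirt 48 mm across, 18 mm high; on it a grip block 26 mm (knob x) by 18 mm (knob y) up to 58 mm above the underside. This point: on the axis in the block, 49 mm above the underside. z up, +x along the white pointer mark on skirt and top. Grip the flats facing +y and -y. It starts turned up to 0.5 rad either way from the rail's x axis.
- knob_mouth (a point): Centre of the red knob's underside (on the axis, 49 mm below knob_grip), mouth of its blind D-shaped bore: 18.4 mm across, 16 mm deep, flat on the knob's +x (pointer) side 5.7 mm from the axis; 1.2 mm clearance on the shaft all round. Axes as knob_grip.
- rail: Fixed blue magazine rail, 225 x 68 mm, in which the knobs stand and slide. Origin: on its centre line, at table height; x along the rail, from -100 (open end, roughly towards the robot) to +125 mm; z up. Floor under the knobs 8 mm above the table, inner width 53 mm. The red knob starts at x = +5 to +35 mm.
- rail_lips (a point): Start of the rail's two aluminium lips: centre line, lip tops, at rail x = -30 mm. The lips run from here to rail x = +125 mm, undersides 29 mm and tops 32 mm above the table, 34 mm apart: they lie 3 mm over the skirt's top; the grip block stands up between them. Axes as the rail.
- rail_exit (a point): Place where a knob can be lifted out: centre line, rail floor (8 mm above the table), at rail x = -72 mm. From rail x = -100 to -30 mm the rail is open above, with side walls only 14 mm high; a knob is clear of the lips once its axis is beyond rail x = -54 mm. Axes as the rail.
- shaft_seat (a point): Centre of the brass shoulder (28 mm across) at the foot of the D-shaft; the seated knob's underside rests on it. 75 mm above the table when not pressed; moves down with the shaft. The shaft stands in the middle of the fixed grey control unit (150 x 190 mm, 60 mm high). z up along the shaft, +x towards the flat of the D, as does a red tick on the panel. The shaft does not turn.
- shaft_top (a point): Centre of the top of the steel D-shaft, 14 mm above shaft_seat: 16 mm across, one flat 4.5 mm from the axis on the +x side, rim chamfered by 1.5 mm.
- shaft (a joint): How far the sprung shaft is pressed in, in m: 0 out, 0.008 fully in at its stop. Its spring pushes up with about 3 N at rest and 10 N fully in. It springs out when no longer pressed.
- spare: Black spare knob, same shape as the red one, standing in the rail behind it at about x = +94 mm of the rail. Origin: centre of its underside. Leave it.
- screwdriver: Screwdriver with orange handle, 200 mm long, lying on the bench at its far side. Origin: middle, underside. Leave it.
- wrench: Steel spanner, 180 mm long, lying flat. Origin: middle, underside. Leave it.
- bottle: White bottle with red cap, 48 mm across, 120 mm high. Origin: centre of its underside. Leave it.
- tape: Yellow ring of tape lying flat, 90 mm across, 24 mm high. Origin: centre of its underside. Leave it.
- carton: Closed cardboard carton, 100 x 130 x 70 mm. Origin: centre of its underside. Leave it.
- tray: Small open blue tray with brass and steel bushes, 110 x 150 mm, 32 mm high. Origin: centre of its underside. Leave it.
Mind the look-alikes: they are no part of the job. What is shaped like the rail but orange or pink is not meant. Of the things that look like the part that bears knob_grip, the smaller one is meant.

How it is judged:
By the outcome, as a careful person would: the job done as asked, in the order asked, and still so for the second after the job is handed in, while the arm keeps its last pose, push and grip.
It also fails if it takes over 48 s, if anything falls off the work surface, if the arm or the gripper's body presses on something with over 40 N, if the wrist force passes 120 N, or if a joint passes its speed limit or range.

## Working session

There is one attempt and no reset: what is moved stays moved. The work goes in short steps, Python scripts to look and compute and a tool call to move; the robot and the scene stay as the last step left them, time stands still between calls to the robot, and variables do not carry over. Pictures are saved under pics/ and viewed, and the job is handed in when it is done.

Besides the shell and the picture viewer there is one more tool, called after "Call:" as name(argument=value, ...) on one line, values as JSON. servo_tool: Moves the arm, as the interface text tells. Its arguments: {"type":"object","properties":{"increments":{"type":"array"},"force":{"type":"number"}},"required":["increments"]}

```bash
mkdir -p pics; ls
cat > h.py <<'E'
import numpy as np, cv2
from station import *
def save(c,n): cv2.imwrite('pics/'+n+'.png',c['img'])
def proj(c,P):
    R=cv2.Rodrigues(np.array(c['rvec'],float))[0]; p=R@np.array(P,float)+np.array(c['tvec']).ravel()
    a=p[:2]/p[2]; r2=a@a; a=a*(1+c['k1']*r2)
    return np.array([c['fx']*a[0]+c['cx'],c['fy']*a[1]+c['cy']])
def ray(c,u,v):
    d=np.array([(u-c['cx'])/c['fx'],(v-c['cy'])/c['fy']]); a=d.copy()
    for _ in range(20): a=d/(1+c['k1']*(a@a))
    R=cv2.Rodrigues(np.array(c['rvec'],float))[0]; t=np.array(c['tvec'],float).ravel()
    return -R.T@t, R.T@np.array([a[0],a[1],1.])
def onz(c,u,v,z):
    o,d=ray(c,u,v); return o+d*(z-o[2])/d[2]
def depthpt(c,u,v):
    o,d=ray(c,u,v); return o+d*c['z_map'][int(v),int(u)]
E
python3 - <<'E'
from h import *
print(state())
for n in ['scene','top','wrist']:
    c=capture(n); save(c,n+'0'); print(n,ray(c,320,240))
    for k in ['knob_grip','knob_mouth','rail','rail_lips','rail_exit','shaft_seat','shaft_top','spare']:
        try: print(k,[(np.round(d['point'],3).tolist(),round(d['score'],2),proj(c,d['point']).round().tolist()) for d in pinpoint(n,k)])
        except Exception as e: print(k,e)
E
```

```text
pics
{'clock': 0.0, 'joints': array([-1.15350115,  0.50835464, -0.23752623,  1.50114076,  0.12568405,
        1.14884834, -0.15481313]), 'joint_vel': array([-0.00239148,  0.00029734,  0.00077587,  0.00045053, -0.0014663 ,
        0.00162036,  0.0018004 ]), 'joint_efforts': array([ 4.97420551e-04, -6.20604873e+01, -2.18606606e+00, -2.49652755e+01,
        1.28706804e-02,  1.21289448e-02, -1.14307932e-05]), 'tcp_pos': array([0.1916842 , 0.59449961, 0.30301641]), 'orientation': array([[ 3.06767479e-01,  9.51784341e-01, -5.31829291e-04],
       [ 9.51782855e-01, -3.06767940e-01, -1.68181917e-03],
       [-1.76387732e-03,  9.74142533e-06, -9.99998444e-01]]), 'contact_force': array([-0.33306511, -1.01976578,  0.01945313]), 'wrist_torque': array([-0.006473  ,  0.01593904,  0.04169719]), 'finger_gap': 0.08550687365097542}
scene (array([0.99910483, 0.82909011, 0.85497668]), array([-0.41833659, -0.66446474, -0.61934128]))
knob_grip [([0.659, 0.334, 0.074], 0.72, [337.0, 374.0]), ([0.627, 0.205, 0.054], 0.69, [313.0, 330.0])]
knob_mouth [([0.621, 0.204, 0.004], 0.82, [316.0, 344.0]), ([0.654, 0
[... 1351 characters left out ...]
), ([0.159, 0.382, 0.036], 0.8, [182.0, 342.0])]
rail_exit [([0.529, 0.192, 0.007], 0.81, [257.0, 219.0]), ([0.123, 0.394, 0.008], 0.77, [179.0, 354.0]), ([0.258, 0.101, 0.008], 0.76, [283.0, 309.0])]
shaft_seat [([0.571, -0.17, 0.07], 0.45, [378.0, 203.0])]
shaft_top [([0.569, -0.168, 0.087], 0.41, [378.0, 203.0])]
spare [([0.695, 0.213, 0.005], 0.58, [253.0, 166.0])]
wrist (array([0.12561201, 0.61619481, 0.37432463]), array([ 0.26966706, -0.09484366, -0.95833381]))
knob_grip []
knob_mouth []
rail [([0.193, 0.374, 0.0], 0.98, [134.0, 263.0])]
rail_lips [([0.164, 0.385, 0.027], 0.61, [117.0, 244.0])]
rail_exit [([0.125, 0.397, 0.01], 0.57, [120.0, 201.0])]
shaft_seat []
shaft_top []
spare []
```

View pics/scene0.png

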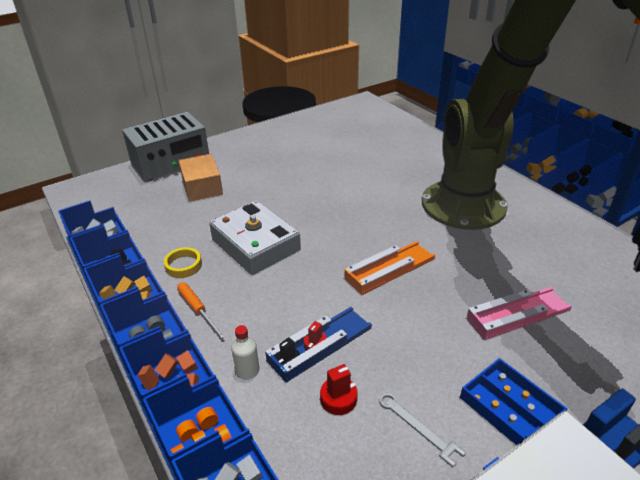

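View pics/top0.png

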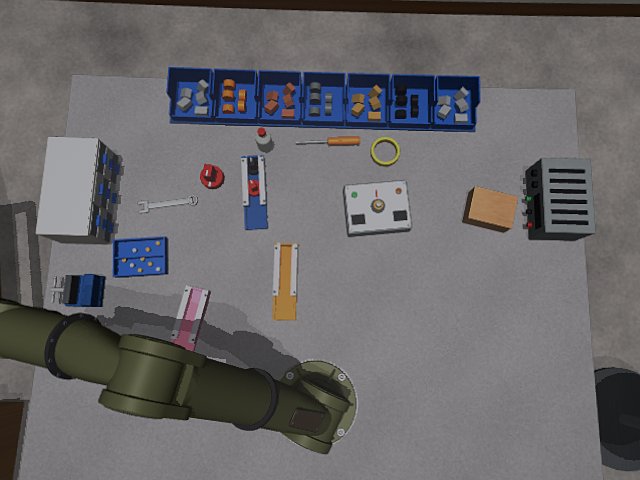

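Run:
```python
import cv2
a=cv2.imread('pics/top0.png'); b=cv2.imread('pics/scene0.png')
cv2.imwrite('pics/crop_top.png',cv2.resize(a[130:260,190:410],(0,0),fx=3.6,fy=3.6,interpolation=3))
cv2.imwrite('pics/crop_scene.png',cv2.resize(b[180:400,210:420],(0,0),fx=2.7,fy=2.7,interpolation=3))
```

```text
(no output)
```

View pics/crop_top.png

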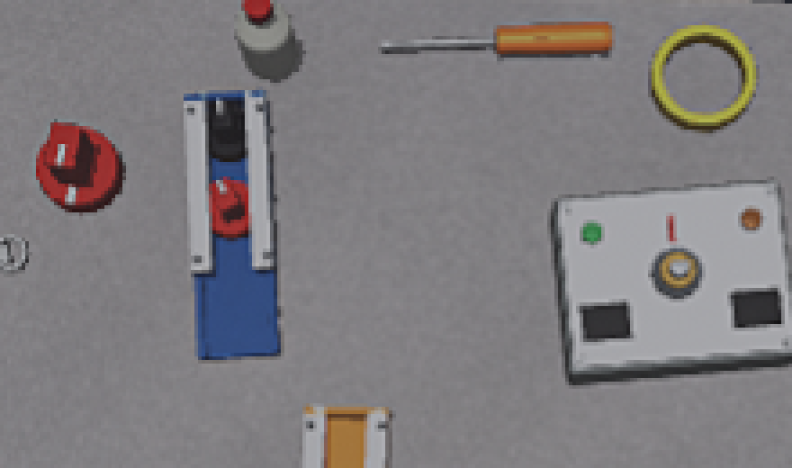

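View pics/crop_scene.png

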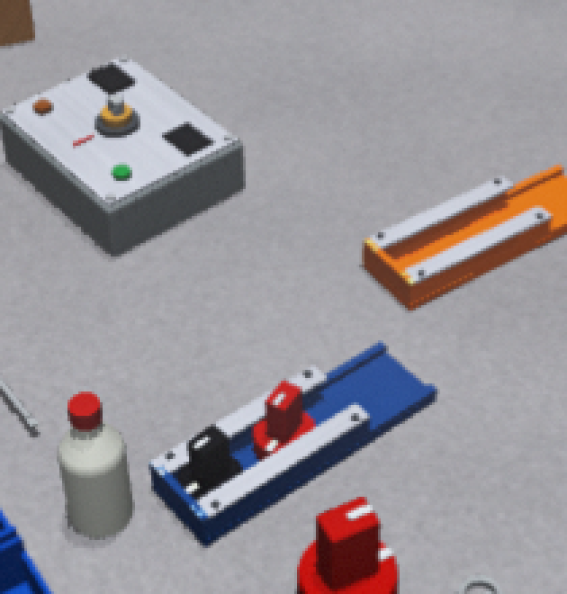

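Candidates for the red knob in the top picture: the small one in the blue rail (253,186), a larger loose red one (211,176), and the black spare (253,166). The small red one in the blue rail is meant, and the crop shows it between the aluminium lips with its pointer turned left of the rail's +x. The rail is the blue one (255,197), not the orange (285,285) or pink (188,325). I'll move above the knob for a close look.

Call:
servo_tool(increments=[[-0.015,0.033,0,0,0,0,1],[-0.015,0.033,0,0,0,0,1],[-0.015,0.033,0,0,0,0,1],[-0.015,0.033,0,0,0,0,1],[-0.015,0.033,0,0,0,0,1],[-0.015,0.033,0,0,0,0,1],[-0.015,0.033,0,0,0,0,1],[-0.015,0.033,0,0,0,0,1],[-0.015,0.033,0,0,0,0,1],[-0.015,0.033,0,0,0,0,1],[-0.015,0.033,0,0,0,0,1],[-0.015,0.033,0,0,0,0,1],[-0.015,0.033,0,0,0,0,1],[-0.015,0.033,0,0,0,0,1],[-0.015,0.033,0,0,0,0,1],[-0.015,0.033,0,0,0,0,1],[0,0,0,0,0,-0.12,1],[0,0,0,0,0,-0.12,1],[0,0,0,0,0,-0.12,1],[0,0,0,0,0,-0.12,1]])

```text
clock: 3.02
tcp_pos: [0.6208, 0.2042, 0.3037]
orientation: [[-0.173, 0.985, -0.0], [0.985, 0.173, 0.0], [0.0, -0.0, -1.0]]
contact_force: [-0.6, 0.7, -0.5]
finger_gap: 0.0856
```

Run:
```python
from h import *
print(tips_ahead)
a=cv2.imread('pics/w1.png')
cv2.imwrite('pics/w1c.png',cv2.resize(a[60:340,240:480],(0,0),fx=2.14,fy=2.14,interpolation=3))
```

```text
0.0726
```

View pics/w1.png

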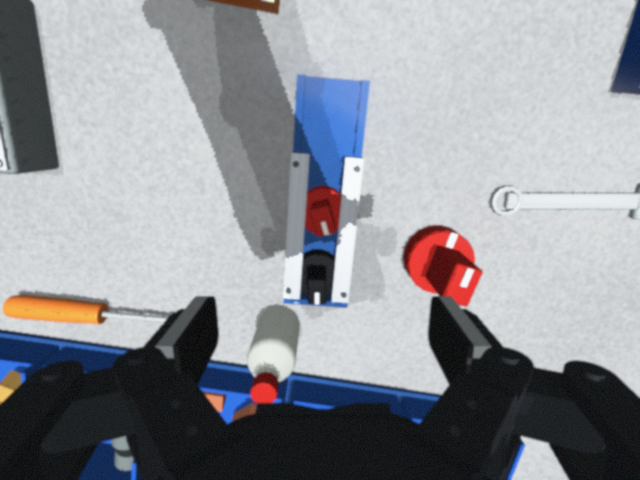

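View pics/w1c.png

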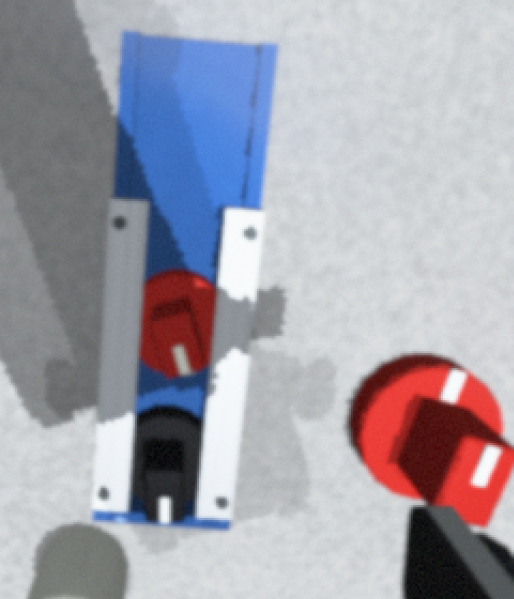

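The close crop shows the small red knob between the blue rail's lips, with the skirt centred near (322,212). Its white mark points away from the robot, slightly to the right. I'll go lower to measure the yaw.

Call:
servo_tool(increments=[[0,-0.008,0.033,0,0,0,1],[0,-0.008,0.033,0,0,0,1],[0,-0.008,0.033,0,0,0,1],[0,0,0,0,0,0,1]])

```text
clock: 3.7
tcp_pos: [0.5928, 0.1991, 0.199]
orientation: [[-0.167, 0.986, -0.011], [0.986, 0.167, -0.004], [-0.002, -0.011, -1.0]]
contact_force: [-1.8, -0.4, -0.5]
finger_gap: 0.0857
```

Run:
```python
from h import *
s=state(); print(s['clock'],s['tcp_pos'])
c=capture('wrist'); save(c,'w2'); import pickle; pickle.dump((c,s),open('w2.pkl','wb'))
for k in ['knob_grip','knob_mouth','rail','rail_lips','rail_exit','spare']:
    print(k,[(np.round(d['point'],4).tolist(),round(d['score'],2),proj(c,d['point']).round().tolist()) for d in pinpoint('wrist',k)])
a=c['img']
cv2.imwrite('pics/w2c.png',cv2.resize(a[60:400,180:480],(0,0),fx=1.75,fy=1.75,interpolation=3))
```

```text
3.7 [0.592814   0.19906842 0.19895283]
knob_grip [([0.6223, 0.2035, 0.0562], 0.75, [323.0, 295.0])]
knob_mouth [([0.6234, 0.201, 0.0106], 0.87, [320.0, 271.0])]
rail [([0.5965, 0.2069, -0.0045], 0.78, [333.0, 234.0])]
rail_lips [([0.5729, 0.1984, 0.0327], 0.67, [328.0, 213.0]), ([0.5344, 0.1953, 0.0071], 0.61, [333.0, 154.0])]
rail_exit [([0.5314, 0.1968, 0.0084], 0.88, [336.0, 150.0])]
spare [([0.69, 0.2126, 0.0079], 0.59, [320.0, 346.0])]
```

View pics/w2.png

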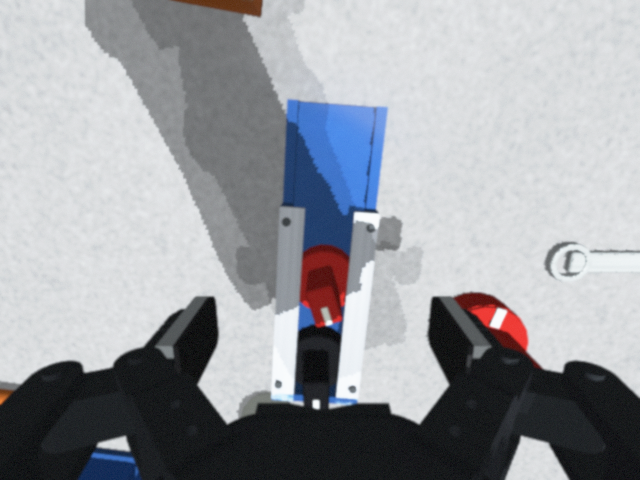

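Run:
```python
from h import *
a=cv2.imread('pics/w2.png')
cv2.imwrite('pics/w2k.png',cv2.resize(a[235:345,265:385],(0,0),fx=5,fy=5,interpolation=3))
cv2.imwrite('pics/w2r.png',cv2.resize(a[90:240,260:400],(0,0),fx=4,fy=4,interpolation=3))
```

```text
(no output)
```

View pics/w2k.png

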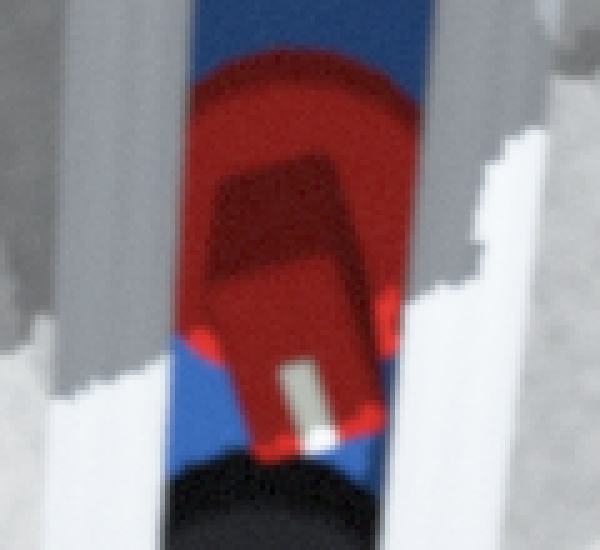

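View pics/w2r.png

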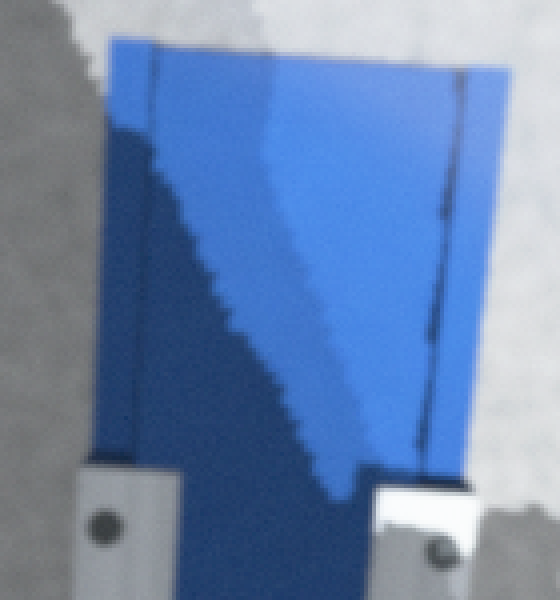

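Run:
```python
from h import *
import pickle; c,s=pickle.load(open('w2.pkl','rb'))
B=np.array([onz(c,*p,0.066)[:2] for p in [(306,293),(332,285),(342,318),(317.4,327)]])
print(B.round(4), B.mean(0), [np.linalg.norm(B[i]-B[i-1]).round(4) for i in range(4)])
# front-left(-x,-? ) directions
for d in (B[3]-B[0],B[2]-B[1]): print('x dir',np.arctan2(d[1],d[0]))
for d in (B[0]-B[1],B[3]-B[2]): print('y dir-90',np.arctan2(d[1],d[0])-np.pi/2)
L=[onz(c,*p,0.032)[:2] for p in [(279.3,206.8),(305,207.5),(353,211.3),(380,212.5),(298,344),(341,344)]]
print(np.round(L,4), 'gap',np.linalg.norm(L[1]-L[2]),'lipcentre',(L[1]+L[2])/2,(L[0]+L[3])/2)
for d in (L[4]-L[1],L[5]-L[2]): print('rail yaw',np.arctan2(d[1],d[0]))
E1=[onz(c,*p,0.014)[:2] for p in [(287.5,99.5),(388,107.5)]]
print('end',E1,np.linalg.norm(E1[0]-E1[1]),(E1[0]+E1[1])/2)
d=(L[1]+L[2])/2-(E1[0]+E1[1])/2; print('yaw',np.arctan2(d[1],d[0]),np.linalg.norm(d))
for u,v in [(325,305),(292,250),(330,140)]: print(depthpt(c,u,v))
```

```text
[[0.6182 0.192 ]
 [0.6102 0.207 ]
 [0.6313 0.2172]
 [0.6402 0.2029]] [0.62497552 0.20474631] [np.float64(0.0246), np.float64(0.017), np.float64(0.0234), np.float64(0.0169)]
x dir 0.4582387611725415
x dir 0.4500979936308458
y dir-90 -2.650297028979659
y dir-90 -2.5842325175756917
[[0.5742 0.1651]
 [0.5717 0.1823]
 [0.5688 0.2149]
 [0.5665 0.2331]
 [0.676  0.1934]
 [0.6705 0.2254]] gap 0.0326936330276683 lipcentre [0.57025764 0.19857408] [0.57035176 0.19907847]
rail yaw 0.10583346059648772
rail yaw 0.10324144845479961
end [array([0.50450459, 0.15889601]), array([0.49807819, 0.22658395])] 0.06799231737566339 [0.50129139 0.19273998]
yaw 0.08439261381240874 0.06921256801808898
[0.62363086 0.20490633 0.06725305]
[0.60302248 0.17802213 0.0322497 ]
[0.5254926  0.19171447 0.00923512]
```

Call:
servo_tool(increments=[[0,0,0,0,0,-0.104,1],[0,0,0,0,0,-0.104,1],[0,0,0,0,0,-0.104,1],[-0.0032,0.0103,0,0,0,0,0.6],[-0.0032,0.0103,0,0,0,0,0.6],[-0.0032,0.0103,0,0,0,0,0.6],[0,0,0,0,0,0,0.6],[0,0,0,0,0,0,0.6]])

```text
clock: 4.72
tcp_pos: [0.6293, 0.2062, 0.2055]
orientation: [[-0.461, 0.887, 0.001], [0.887, 0.461, 0.0], [-0.0, 0.001, -1.0]]
contact_force: [-0.6, 0.6, 0.2]
finger_gap: 0.0513
```

```bash
cat > rel.py <<'E'
import sys
from h import *
s=state(); R=s['orientation']; p=s['tcp_pos']
def rel(t,knobyaw):
    y=knobyaw+np.pi/2
    Rt=np.array([[np.cos(y),np.sin(y),0],[np.sin(y),-np.cos(y),0],[0,0,-1.]])
    print('clk',s['clock'],'tcp',p.round(4),'gap',s['finger_gap'],'F',s['contact_force'].round(1),'T',s['wrist_torque'].round(2),'yaw',np.arctan2(R[1,0],R[0,0])-np.pi/2)
    print('toolshift',(R.T@(np.array(t)-p)).round(4),'turn',cv2.Rodrigues(R.T@Rt)[0].ravel().round(4))
E
python3 - <<'E'
from rel import *
rel([.625,.2047,.112],.48)
E
```

```text
clk 4.7167 tcp [0.6293 0.2062 0.2055] gap 0.051332178777006965 F [-0.6  0.6  0.2] T [ 0.02 -0.    0.  ] yaw 0.4795399064974295
toolshift [ 0.0006 -0.0046  0.0935] turn [ 0.0011  0.0001 -0.0005]
```

Call:
servo_tool(increments=[[0,-0.0023,0.02,0,0,0,0.5],[0,-0.0023,0.03,0,0,0,0.5],[0,0,0.02,0,0,0,0.5],[0,0,0.013,0,0,0,0.5],[0,0,0.0105,0,0,0,0.5],[0,0,0,0,0,0,0.5],[0,0,0,0,0,0,0.5]])

```text
clock: 5.3
tcp_pos: [0.6249, 0.2043, 0.1118]
orientation: [[-0.462, 0.887, 0.0], [0.887, 0.462, 0.0], [0.0, 0.0, -1.0]]
contact_force: [0.5, 0.6, -0.1]
finger_gap: 0.043
```

Run:
```python
from rel import *
rel([.625,.2047,.112],.48)
c=capture('scene'); save(c,'s3'); cv2.imwrite('pics/s3c.png',cv2.resize(c['img'][250:410,220:420],(0,0),fx=3,fy=3,interpolation=3))
c=capture('wrist'); save(c,'w3')
```

```text
clk 5.3 tcp [0.6249 0.2043 0.1118] gap 0.04304476750372836 F [ 0.5  0.6 -0.1] T [ 0.    0.01 -0.04] yaw 0.4802591824962894
toolshift [ 0.0003  0.0003 -0.0002] turn [ 0.0002 -0.0001  0.0003]
```

View pics/s3c.png

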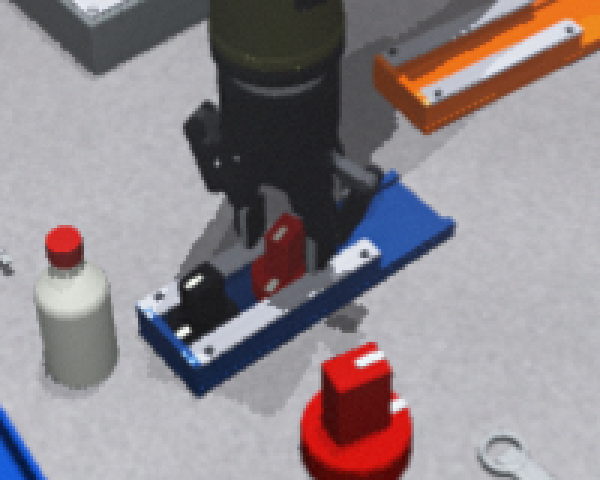

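View pics/w3.png

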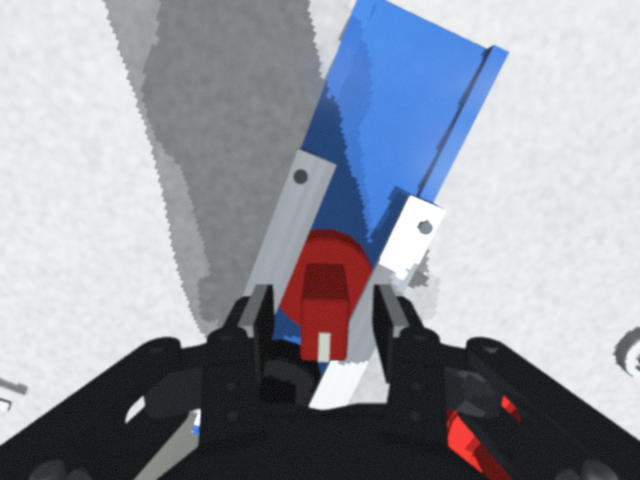

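The block stands centred between the pads (top face at about (325,330)) with its sides parallel to them. Closing now.

Call:
servo_tool(increments=[[0,0,0,0,0,0,0.15],[0,0,0,0,0,0,0.1],[0,0,0,0,0,0,0.1],[0,0,0,0,0,0,0.1],[0,0,0,0,0,0,0.1],[0,0,0,0,0,0,0.1]], force=70)

```text
clock: 5.9
tcp_pos: [0.6253, 0.2042, 0.1125]
orientation: [[-0.462, 0.887, 0.002], [0.887, 0.462, 0.0], [-0.0, 0.002, -1.0]]
contact_force: [-0.3, -1.2, 6.3]
finger_gap: 0.0168
```

Run:
```python
from rel import *
ry=.1
print('exit delta')
# slide 96 mm along rail -x
rel([.6249-.096*np.cos(ry),.2043-.096*np.sin(ry),.112],.48)
```

```text
exit delta
clk 5.9 tcp [0.6253 0.2042 0.1125] gap 0.016750425552088583 F [-0.3 -1.2  6.3] T [-0.08  0.13 -0.  ] yaw 0.48004010822806187
toolshift [ 0.0359 -0.0895  0.0004] turn [0.0018 0.0004 0.    ]
```

Call:
servo_tool(increments=[[0,0,-0.001,0,0,0,0.1],[0,0,0,0,0,0,0.1]])

```text
clock: 6.07
tcp_pos: [0.6247, 0.204, 0.1125]
orientation: [[-0.462, 0.887, -0.0], [0.887, 0.462, -0.0], [-0.0, -0.0, -1.0]]
contact_force: [-1.5, -1.2, 5.8]
finger_gap: 0.0167
```

Call:
servo_tool(increments=[[0,0,-0.001,0,0,0,0.1],[0,0,0,0,0,0,0.1]])

```text
clock: 6.23
tcp_pos: [0.6246, 0.204, 0.1132]
orientation: [[-0.462, 0.887, -0.0], [0.887, 0.462, -0.0], [0.0, -0.0, -1.0]]
contact_force: [-0.3, -0.3, -1.3]
finger_gap: 0.0167
```

Call:
servo_tool(increments=[[0.003,-0.0075,0,0,0,0,0.1],[0.003,-0.0075,0,0,0,0,0.1],[0.003,-0.0075,0,0,0,0,0.1],[0.003,-0.0075,0,0,0,0,0.1],[0,0,0,0,0,0,0.1]])

```text
clock: 6.65
tcp_pos: [0.5903, 0.2008, 0.1134]
orientation: [[-0.463, 0.886, -0.002], [0.886, 0.463, -0.001], [0.0, -0.002, -1.0]]
contact_force: [-0.2, -0.2, -0.8]
finger_gap: 0.0168
```

Run:
```python
from rel import *
rel([.6249-.098*np.cos(.1),.2043-.098*np.sin(.1),.113],.48)
c=capture('wrist'); save(c,'w4')
```

```text
clk 6.65 tcp [0.5903 0.2008 0.1134] gap 0.016798423935031205 F [-0.2 -0.2 -0.8] T [ 0.03 -0.01  0.01] yaw 0.4812839259405002
toolshift [ 0.0236 -0.0587  0.0005] turn [-0.002  -0.0003  0.0013]
```

View pics/w4.png

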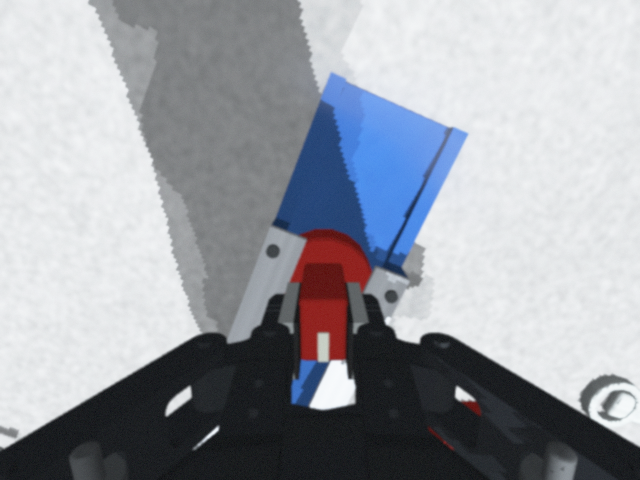

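The knob slides free of contact, half out of the lips (skirt at (325,260)). Continuing to the exit.

Call:
servo_tool(increments=[[0.003,-0.0075,0,0,0,0,0.1],[0.003,-0.0075,0,0,0,0,0.1],[0.003,-0.0075,0,0,0,0,0.1],[0.003,-0.0075,0,0,0,0,0.1],[0.003,-0.0075,0,0,0,0,0.1],[0.003,-0.0075,0,0,0,0,0.1],[0.003,-0.007,0,0,0,0,0.1],[0.0015,-0.004,0,0,0,0,0.1],[0,0,0,0,0,0,0.1],[0,0,0,0,0,0,0.1]])

```text
clock: 7.53
tcp_pos: [0.5326, 0.195, 0.1135]
orientation: [[-0.462, 0.887, 0.0], [0.887, 0.462, 0.0], [-0.0, 0.0, -1.0]]
contact_force: [0.9, -0.5, -1.8]
finger_gap: 0.0169
```

Run:
```python
from rel import *
rel([.570,-.168,.25],0)
c=capture('wrist'); save(c,'w5')
c=capture('top'); save(c,'t5'); cv2.imwrite('pics/t5c.png',cv2.resize(c['img'][160:250,330:425],(0,0),fx=6,fy=6,interpolation=3))
```

```text
clk 7.5333 tcp [0.5326 0.195  0.1135] gap 0.016924717062351245 F [ 0.9 -0.5 -1.8] T [-0.02 -0.02  0.  ] yaw 0.48040246446031265
toolshift [-0.3392 -0.1345 -0.1365] turn [4.000e-04 0.000e+00 4.804e-01]
```

View pics/w5.png

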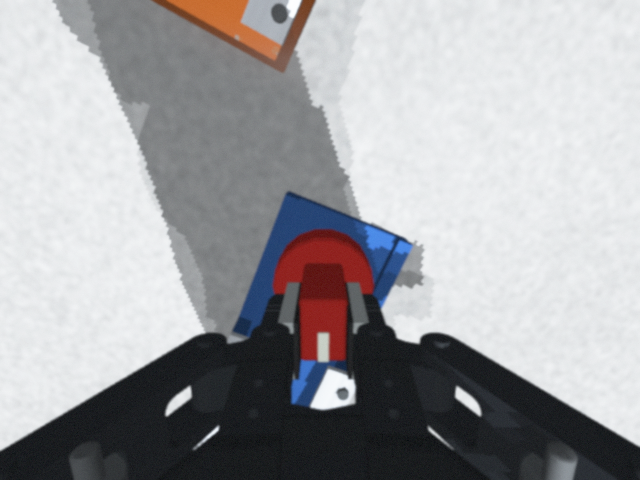

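View pics/t5c.png

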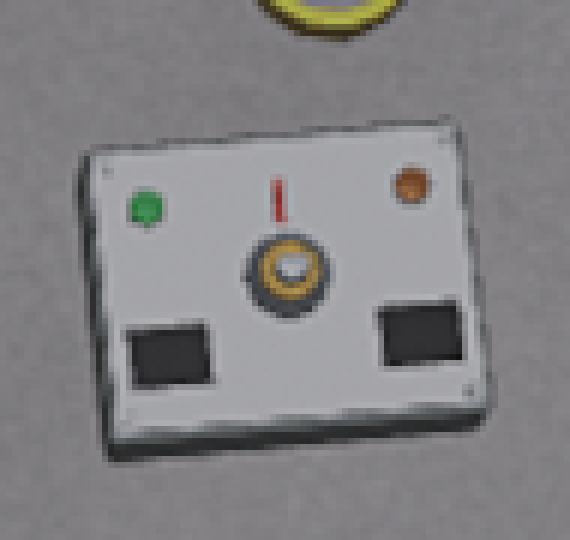

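Call:
servo_tool(increments=[[0,0,-0.02,0,0,0,0.1],[0,0,-0.03,0,0,0,0.1],[0,0,-0.04,0,0,0,0.1],[0,0,-0.04,0,0,0,0.1],[0,0,-0.027,0,0,0.095,0.1],[0,0,0,0,0,0.095,0.1],[0,0,0,0,0,0.095,0.1],[0,0,0,0,0,0.095,0.1],[-0.034,0.0082,0,0,0,0,0.1],[-0.034,0.0082,0,0,0,0,0.1],[-0.034,0.0082,0,0,0,0,0.1],[-0.034,0.0082,0,0,0,0,0.1],[-0.034,0.0082,0,0,0,0,0.1],[-0.034,0.0082,0,0,0,0,0.1],[-0.034,0.0082,0,0,0,0,0.1],[-0.034,0.0082,0,0,0,0,0.1],[-0.034,0.0082,0,0,0,0,0.1],[-0.034,0.0082,0,0,0,0,0.1],[-0.034,0.0082,0,0,0,0,0.1],[0,0,0,0,0,0,0.1]])

```text
clock: 9.3
tcp_pos: [0.6601, -0.1783, 0.2693]
orientation: [[-0.09, 0.996, -0.0], [0.996, 0.09, -0.006], [-0.006, -0.001, -1.0]]
contact_force: [-1.0, -2.1, -1.4]
finger_gap: 0.0167
```

Run:
```python
from rel import *
import pickle
rel([.570,-.168,.25],.1)
c=capture('wrist'); save(c,'w6'); pickle.dump((c,s),open('w6.pkl','wb'))
for k in ['shaft_seat','shaft_top','knob_mouth','knob_grip']:
    print(k,[(np.round(d['point'],4).tolist(),round(d['score'],2),proj(c,d['point']).round().tolist()) for d in pinpoint('wrist',k)])
```

```text
clk 9.3 tcp [ 0.6601 -0.1783  0.2693] gap 0.016663121759543036 F [-1.  -2.1 -1.4] T [-0.2   0.08 -0.01] yaw 0.09020185636817013
toolshift [ 0.0185 -0.0888  0.0192] turn [-0.0008  0.006  -0.0098]
shaft_seat [([0.5689, -0.1677, 0.0773], 0.9, [353.0, 103.0])]
shaft_top [([0.5668, -0.1706, 0.0899], 0.72, [350.0, 98.0])]
knob_mouth [([0.6563, -0.1813, 0.1684], 0.72, [320.0, 267.0])]
knob_grip [([0.6557, -0.1791, 0.2121], 0.91, [324.0, 306.0])]
```

View pics/w6.png

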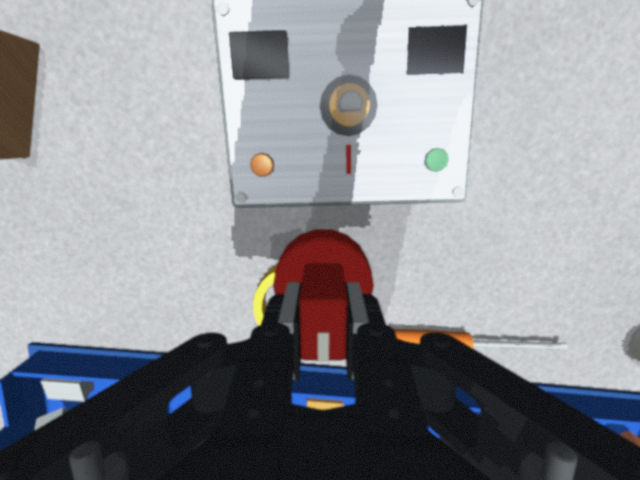

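Call:
servo_tool(increments=[[0.005,-0.008,0.015,0,0,0,0.1],[0.005,-0.008,0.015,0,0,0,0.1],[0,-0.008,0.015,0,0,0,0.1],[0,0,0,0,0,0,0.1],[0,0,0,0,0,0,0.1],[0,0,0,0,0,0,0.1]])

```text
clock: 10.05
tcp_pos: [0.6358, -0.1599, 0.2266]
orientation: [[-0.101, 0.995, 0.002], [0.995, 0.101, -0.0], [-0.0, 0.002, -1.0]]
contact_force: [0.3, 0.1, -1.1]
finger_gap: 0.0169
```

Run:
```python
from rel import *
import pickle
rel([.570,-.168,.25],.1)
c=capture('wrist'); save(c,'w7'); pickle.dump((c,s),open('w7.pkl','wb'))
for k in ['shaft_seat','shaft_top','knob_mouth','knob_grip']:
    print(k,[(np.round(d['point'],4).tolist(),round(d['score'],2),proj(c,d['point']).round().tolist()) for d in pinpoint('wrist',k)])
print(c['fx'],c['k1'])
cv2.imwrite('pics/w7c.png',cv2.resize(c['img'][60:400,200:500],(0,0),fx=1.75,fy=1.75,interpolation=3))
u,v=proj(c,[.569,-.169,.085]).astype(int); print(u,v)
cv2.imwrite('pics/w7s.png',cv2.resize(c['img'][v-40:v+110,u-60:u+60],(0,0),fx=4,fy=4,interpolation=3)); print(v-40,u-60)
cv2.imwrite('pics/w7n.png',cv2.resize(c['img'][200:380,230:420],(0,0),fx=3.3,fy=3.3,interpolation=3))
```

```text
clk 10.05 tcp [ 0.6358 -0.1599  0.2266] gap 0.01688333717027202 F [ 0.3  0.1 -1.1] T [ 0.05 -0.04 -0.03] yaw 0.1012131186012224
toolshift [-0.0014 -0.0662 -0.0235] turn [0.0019 0.0003 0.0012]
shaft_seat [([0.5688, -0.1669, 0.0739], 0.59, [324.0, 137.0])]
shaft_top [([0.5675, -0.1726, 0.0877], 0.96, [314.0, 134.0])]
knob_mouth [([0.6343, -0.1645, 0.1217], 0.93, [315.0, 268.0])]
knob_grip [([0.6339, -0.1617, 0.1681], 0.88, [320.0, 310.0]), ([0.6308, -0.162, 0.1252], 0.26, [321.0, 264.0])]
356.3675982262023 0.013281203016304192
319 137
97 259
```

View pics/w7.png

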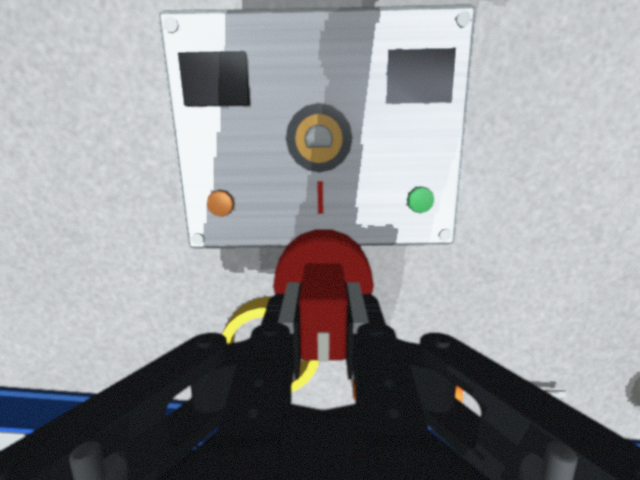

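View pics/w7s.png

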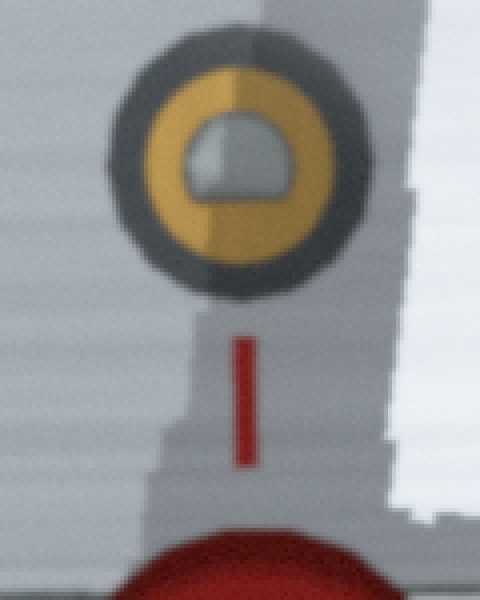

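View pics/w7n.png

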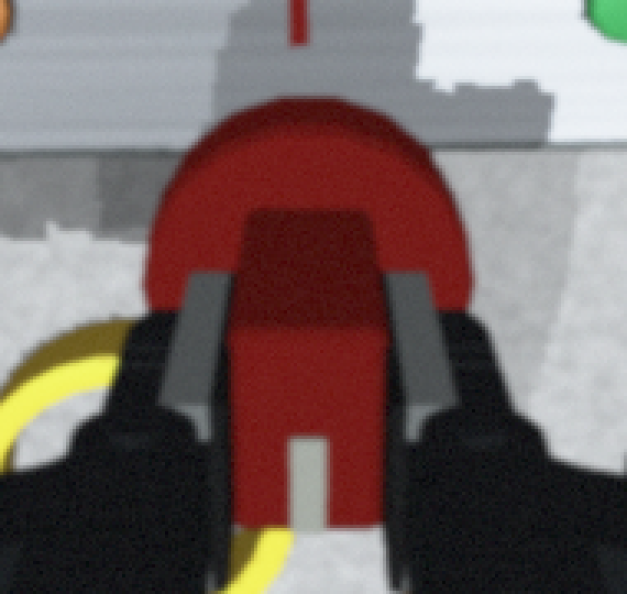

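Run:
```python
from rel import *
import pickle
from scipy.optimize import least_squares
c,s=pickle.load(open('w7.pkl','rb')); R=s['orientation'];p=s['tcp_pos']
img=c['img'].astype(int); b,g,r=img[...,0],img[...,1],img[...,2]
m=((r-b)>40)&(g>b+15)&(r>g+10); m[:90]=0;m[185:]=0;m[:,:270]=0;m[:,370:]=0
cs,_=cv2.findContours(m.astype(np.uint8),cv2.RETR_EXTERNAL,cv2.CHAIN_APPROX_NONE)
k=max(cs,key=cv2.contourArea)[:,0,:].astype(float)
P=np.array([onz(c,u,v,.075)[:2] for u,v in k])
f=least_squares(lambda q:np.hypot(P[:,0]-q[0],P[:,1]-q[1])-q[2],[.57,-.168,.014],loss='soft_l1',f_scale=.0003)
print('shoulder',f.x,np.abs(f.fun).mean(),len(P))
# dark disc at unknown z; shaft top outline
# tick and panel corners, z=.06
def yaw(a,b_,z): 
    d=onz(c,*b_,z)-onz(c,*a,z); return np.arctan2(d[1],d[0])
mt=((r-g)>60)&((r-b)>60); mt[:175]=0; mt[222:]=0; mt[:,:305]=0;mt[:,335:]=0
v,u=np.nonzero(mt); T=np.array([onz(c,a,b2,.06)[:2] for a,b2 in zip(u,v)]); t0=T.mean(0); V=np.linalg.svd(T-t0)[2][0]; V*=np.sign(V[0]); print('tick',t0,'yaw',np.arctan2(V[1],V[0]),'from shoulder',np.arctan2(*(t0-f.x[:2])[::-1]))
cor=[(163,12),(474,7),(191,246),(452,242)]
C=np.array([onz(c,*q,.06)[:2] for q in cor]); print(C.round(4),C.mean(0)); 
print('panel yaw',[np.arctan2(*(C[2+i]-C[i])[::-1]).round(3) for i in (0,1)],[np.arctan2(*(C[1+i]-C[i])[::-1])-np.pi/2 for i in (0,2)],np.linalg.norm(C[1]-C[0]),np.linalg.norm(C[2]-C[0]))
# shaft flat from crop (192,200)-(288,200)/4 + (259,97), z=.089
print('flat',yaw((259+192/4,97+201/4),(259+290/4,97+200/4),.089)-np.pi/2)
# knob check
bt=[(230+x/3.3,200+y/3.3) for x,y in [(232,325),(388,325),(388,525),(232,525)]]
for z in (p[2]-.0465,):
    Q=np.array([R.T@(onz(c,*q,z)-p) for q in bt]); print('block top tool',Q.round(4).tolist(),Q.mean(0))
for q,z in [((273.9,286),p[2]-.0865),((373.0,286),p[2]-.0865),((321,229.4),p[2]-.1045)]: print(R.T@(onz(c,*q,z)-p))
```

```text
shoulder [ 0.56976563 -0.1700668   0.01383917] 0.00013779254375007293 133
tick [ 0.60735102 -0.16544868] yaw 0.13548755742545063 from shoulder 0.1222572652051947
[[ 0.5092 -0.2668]
 [ 0.4881 -0.0878]
 [ 0.651  -0.2511]
 [ 0.6294 -0.071 ]] [ 0.56944007 -0.16917945]
panel yaw [np.float64(0.11), np.float64(0.118)] [np.float64(0.11730229966406336), np.float64(0.11939550541257882)] 0.18032086703645223 0.1426276367340821
flat 0.11320139639319571
block top tool [[-0.0085, -0.0128, 0.0465], [0.0085, -0.0128, 0.0465], [0.009, 0.0123, 0.0465], [-0.0089, 0.0124, 0.0465]] [ 1.04249372e-05 -2.38038031e-04  4.64996365e-02]
[-0.02375673  0.00015361  0.08650829]
[2.35371775e-02 5.03732009e-05 8.64924689e-02]
[-0.00138227 -0.02306368  0.1044577 ]
```

Measured: the shoulder fits a 13.84 mm radius circle (14 expected) at (0.5698, -0.1701). The yaw is 0.116 from panel, tick and flat together. The held block sits within 0.3 mm of the tool axis. Moving over the shaft.

Call:
servo_tool(increments=[[0,-0.01,0,0,0,-0.0075,0.1],[-0.001,-0.018,0,0,0,-0.0075,0.1],[-0.001,-0.018,0,0,0,0,0.1],[-0.001,-0.015,0,0,0,0,0.1],[0,-0.006,0.01,0,0,0,0.1],[0,0,0.008,0,0,0,0.1],[0,0,0,0,0,0,0.1],[0,0,0,0,0,0,0.1],[0,0,0,0,0,0,0.1]])

```text
clock: 11.05
tcp_pos: [0.5695, -0.1707, 0.2075]
orientation: [[-0.115, 0.993, 0.001], [0.993, 0.115, 0.0], [0.0, 0.001, -1.0]]
contact_force: [0.0, 0.2, -1.5]
finger_gap: 0.0168
```

Run:
```python
from rel import *
rel([.5698,-.1701,.1795],.116)
c=capture('scene'); save(c,'s8'); cv2.imwrite('pics/s8c.png',cv2.resize(c['img'][150:280,190:320],(0,0),fx=4.5,fy=4.5,interpolation=3))
```

```text
clk 11.05 tcp [ 0.5695 -0.1707  0.2075] gap 0.01680447125828508 F [ 0.   0.2 -1.5] T [ 0.01  0.01 -0.  ] yaw 0.11572927930019405
toolshift [0.0005 0.0004 0.028 ] turn [ 0.0007 -0.0002 -0.0003]
```

View pics/s8c.png

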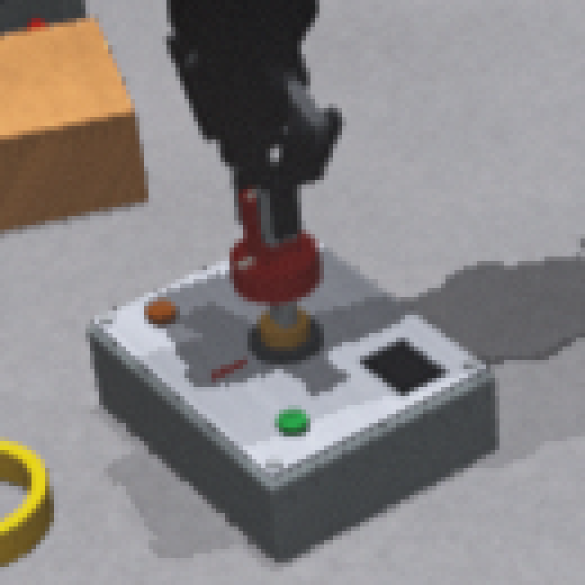

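The knob hangs over the shaft, aligned. Descending part of the way.

Call:
servo_tool(increments=[[0.0005,0.0004,0.006,0,0,0,0.1],[0,0,0.005,0,0,0,0.1],[0,0,0.004,0,0,0,0.1],[0,0,0.002,0,0,0,0.1],[0,0,0.002,0,0,0,0.1],[0,0,0,0,0,0,0.1],[0,0,0,0,0,0,0.1]], force=90)

```text
clock: 11.68
tcp_pos: [0.5689, -0.1705, 0.1883]
orientation: [[-0.115, 0.993, -0.0], [0.993, 0.115, 0.0], [0.0, -0.0, -1.0]]
contact_force: [0.5, -1.0, -1.8]
finger_gap: 0.0165
```

Run:
```python
from rel import *
rel([.5698,-.1701,.1795],.116)
```

```text
clk 11.6833 tcp [ 0.5689 -0.1705  0.1883] gap 0.01654147234511282 F [ 0.5 -1.  -1.8] T [-0.06 -0.01 -0.02] yaw 0.11514629671075371
toolshift [0.0003 0.001  0.0088] turn [-0.0002 -0.0001 -0.0009]
```

No resistance: the bore has gone about 5 mm past the shaft top. Continuing to the shoulder.

Call:
servo_tool(increments=[[0,0.0005,0.003,0,0,0,0.1],[0,0,0.003,0,0,0,0.1],[0,0,0.002,0,0,0,0.1],[0,0,0,0,0,0,0.1],[0,0,0,0,0,0,0.1]])

```text
clock: 12.1
tcp_pos: [0.5693, -0.1704, 0.1802]
orientation: [[-0.115, 0.993, -0.0], [0.993, 0.115, 0.0], [0.0, -0.0, -1.0]]
contact_force: [-0.1, 0.2, -0.4]
finger_gap: 0.0162
```

Run:
```python
from rel import *
rel([.5698,-.1701,.1715],.116)
```

```text
clk 12.1 tcp [ 0.5693 -0.1704  0.1802] gap 0.01618620883467054 F [-0.1  0.2 -0.4] T [-0.04 -0.02 -0.02] yaw 0.11520120091806141
toolshift [0.0002 0.0005 0.0087] turn [-0.0004 -0.0001 -0.0008]
```

Call:
servo_tool(increments=[[0,0.0003,0.002,0,0,0,0.1],[0,0,0.001,0,0,0,0.1],[0,0,0,0,0,0,0.1]])

```text
clock: 12.35
tcp_pos: [0.5698, -0.1705, 0.1776]
orientation: [[-0.115, 0.993, 0.0], [0.993, 0.115, -0.0], [-0.0, 0.0, -1.0]]
contact_force: [-1.4, 0.3, 3.5]
finger_gap: 0.0163
```

Call:
servo_tool(increments=[[0,0,0.0015,0,0,0,0.1],[0,0,0.0015,0,0,0,0.1],[0,0,0,0,0,0,0.1]])

```text
clock: 12.6
tcp_pos: [0.5698, -0.1705, 0.1746]
orientation: [[-0.115, 0.993, 0.0], [0.993, 0.115, -0.0], [-0.0, 0.0, -1.0]]
contact_force: [-1.9, -0.2, 6.5]
finger_gap: 0.0165
```

Call:
servo_tool(increments=[[0,0,0.001,0,0,0,0.1],[0,0,0.001,0,0,0,0.1],[0,0,0,0,0,0,0.1]])

```text
clock: 12.85
tcp_pos: [0.5698, -0.1705, 0.1729]
orientation: [[-0.115, 0.993, 0.0], [0.993, 0.115, -0.0], [-0.0, 0.0, -1.0]]
contact_force: [-2.8, 0.3, 7.5]
finger_gap: 0.0161
```

Call:
servo_tool(increments=[[0,0,0.001,0,0,0,0.1],[0,0,0.001,0,0,0,0.1],[0,0,0,0,0,0,0.1]])

```text
clock: 13.1
tcp_pos: [0.5698, -0.1704, 0.1715]
orientation: [[-0.115, 0.993, 0.001], [0.993, 0.115, -0.001], [-0.001, 0.001, -1.0]]
contact_force: [-3.8, 1.3, 12.4]
finger_gap: 0.0165
```

Call:
servo_tool(increments=[[0,0,0.001,0,0,0,0.1],[0,0,0,0,0,0,0.1],[0,0,0,0,0,0,0.1]])

```text
clock: 13.35
tcp_pos: [0.5698, -0.1704, 0.1714]
orientation: [[-0.115, 0.993, 0.001], [0.993, 0.115, -0.001], [-0.001, 0.001, -1.0]]
contact_force: [-5.8, 0.8, 18.9]
finger_gap: 0.0168
```

Call:
servo_tool(increments=[[0,0,0.001,0,0,0,0.1],[0,0,0,0,0,0,0.1],[0,0,0,0,0,0,0.1]])

```text
clock: 13.6
tcp_pos: [0.5699, -0.1704, 0.1714]
orientation: [[-0.115, 0.993, 0.002], [0.993, 0.115, -0.001], [-0.001, 0.002, -1.0]]
contact_force: [-9.4, 1.8, 27.5]
finger_gap: 0.0162
```

Call:
servo_tool(increments=[[0,0,-0.0005,0,0,0,0.1],[0,0,0,0,0,0,0.1],[0,0,0,0,0,0,0.1],[0,0,0,0,0,0,0.1],[0,0,0,0,0,0,0.1],[0,0,0,0,0,0,0.1],[0,0,0,0,0,0,0.1],[0,0,0,0,0,0,0.1]])

```text
clock: 14.27
tcp_pos: [0.5698, -0.1704, 0.1714]
orientation: [[-0.115, 0.993, 0.002], [0.993, 0.115, -0.001], [-0.001, 0.002, -1.0]]
contact_force: [-7.7, 1.8, 23.2]
finger_gap: 0.0164
```

Run:
```python
from rel import *
rel([.5698,-.1701,.1715],.116)
c=capture('scene'); save(c,'s9'); cv2.imwrite('pics/s9c.png',cv2.resize(c['img'][150:280,190:320],(0,0),fx=4.5,fy=4.5,interpolation=3))
c=capture('wrist'); save(c,'w9')
c=capture('top'); save(c,'t9'); cv2.imwrite('pics/t9c.png',cv2.resize(c['img'][120:260,190:430],(0,0),fx=3.3,fy=3.3,interpolation=3))
```

```text
clk 14.2667 tcp [ 0.5698 -0.1704  0.1714] gap 0.01642972727062711 F [-7.7  1.8 23.2] T [ 0.34  1.8  -0.04] yaw 0.11501851006877106
toolshift [ 0.0003  0.     -0.0001] turn [ 0.0016  0.0013 -0.001 ]
```

View pics/s9c.png

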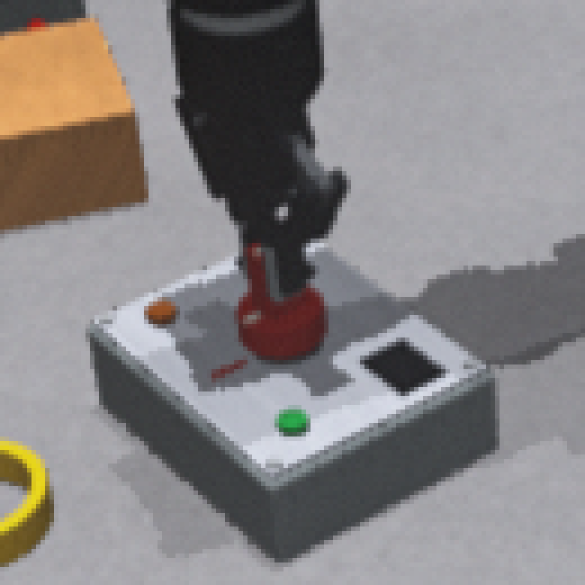

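View pics/w9.png

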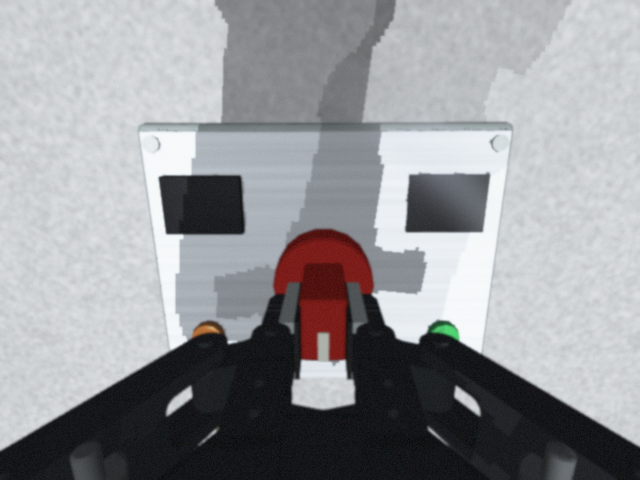

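View pics/t9c.png

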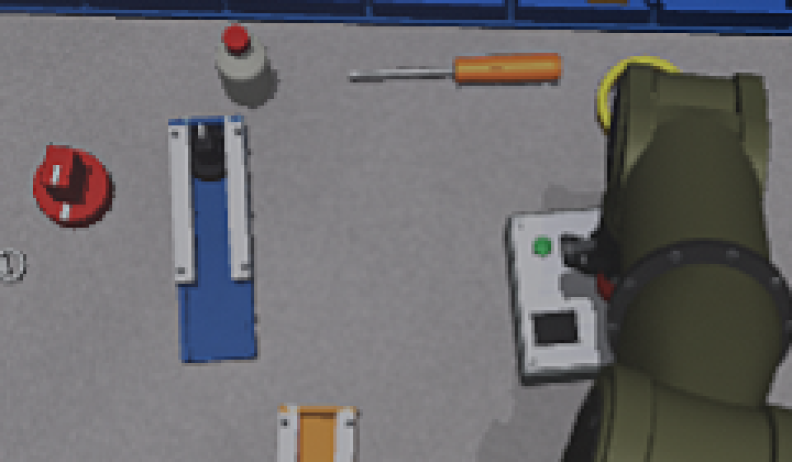

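The knob is seated low on the panel with its pointer along the tick. The spare is still in the rail and everything else is where it was. Force is steady at the stop, so I'm handing in.

Run:
```python
from station import *
print(job_done()); s=state(); print(s['clock'],s['tcp_pos'],s['contact_force'])
```

```text
the job is handed in; nothing more can be done
None
the job is handed in; nothing more can be done
```

The red knob is on the D-shaft, seated on the shoulder and pressed fully in. I handed the job in at about 14.4 s with the gripper still holding and pressing. I gripped the small red knob from the blue rail, slid it about 93 mm out from under the lips without contact, and lifted it. I then turned it to the shaft's yaw of 0.116 rad and pushed it on.

**Last checks:**
- **Pressing:** the push rose from 3.5 to 7.5 N as the spring was pressed in, then climbed sharply while the tool stopped at z = 0.1714 m. That is about 8 mm below the seated height and agrees with the shaft's stop. It held steady at about 23 N.
- **Side load:** there was about 8 N sideways at the end, which I did not try to remove.
- **Other things:** the last pictures show the spare, the large red knob, the bottle and the screwdriver where they were. The arm hid part of the tape and the carton from the top camera.
- **Disagreements:** the yaw readings for the shaft spread from 0.11 to 0.135 rad. The gripper showed a gap of about 16.5 mm on the 18 mm block. Neither caused trouble.

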